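# Clamp the seal-label roll with the wing cap nut

### The arm

A 6-joint arm with a two-finger parallel gripper is mounted at the origin on the work surface. World frame = base frame: x ahead of the robot, y to its left, z up, the work surface at z = 0. Lengths are in mm, angles in rad, forces in N, time in s.
With the tool pointing down it reaches from about 350 to 975 mm from the base axis. Payload 7.1 kg.
Tool frame: the origin (TCP) lies at the very end of the fingers, on their centre line; the grasp point (between the pads) lies 19 mm behind it (ctrl.tcp_to_grasp is the distance from the TCP to the grasp point, in mm); z points along the fingers, x is the direction in which the jaws open and shut, and the axes are right-handed (so a half turn about z gives the same grasp; the last joint's range is limited). The gripper opens to 88 mm and grips with 3 to 60 N. Pads are 20 mm wide; open, the fingers measure 115 mm over their backs; the gripper's body (75 mm by 178 mm) begins 61 mm behind the grasp point.
Start: joints at [-1.188, 0.423, 1.63, -0, 1.089, -0.019], TCP at [244.438, -575.2, 222.675] pointing down, gripper open.
Joint ranges: [-3, 3], [-0.9, 2.11], [0.09, 2.58], [-1.31, 4.45], [0.11, 2.69], [-2.54, 2.54]. Speed limits (rad/s): [2.39, 2.39, 3.01, 3.14, 3.14, 3.14].

### API

Orientations are given as a rotation vector (axis times angle).
In Python, from workcell import get_obs, viewer, ctrl, masks_of gives the robot as it stands. The module is installed in compiled form; this text tells all that it offers.
- The arm moves only by the shell command python3 -m inch 'ROWS'. ROWS is JSON, a list of rows, each an object of numbers: "tx", "ty", "tz": the shift along the tool's x, y, z in cm; "ax", "ay", "az": the turn, a rotation vector about the tool's x, y, z in degrees; "jaw": the opening, from 0 (shut) to 1 (fully open). In form: [{"tx": .., "ty": .., "tz": .., "ax": .., "ay": .., "az": .., "jaw": ..}, ...]. A call has 1 to 12 rows; each row shifts and turns the commanded pose from where the row before left it, along the tool's axes as they then stand; what a row does not reach is not made up. A row lasts 1/8 s, in which the tool goes at most 62.5 mm and 10.7 degrees, less where a joint would pass 70% of its speed; a pose out of reach is approached as far as the arm can. A call is refused whole if a number of a shift passes 6.25 or a number of a turn 10.7, either way. A call with a gripper value outside its range is refused whole. The fingers move at their own pace and stop on an object; the grip force is fixed at half the most. Time passes only in rows, so rows that do not move let the fingers close. It gives the time, the measured TCP pose, the force and the opening at its end, in the units of the state.
- get_obs(): the state, without advancing time (a new reading comes with each control period).
- viewer.get_image(name): name is "side" or "top" or "wrist"; returns (picture, depth): 384x512x3 uint8, red, green, blue; 384x512 float32, mm along the optical axis (not along the pixel's ray), 0 where there is no reading.
- viewer.get_calibration(name): a dict with "fx", "fy", "cx", "cy" (pixels), "rvec" (rotation vector, rad) and "tvec" (3), from world to camera coordinates, as OpenCV has them. Camera axes: x right, y down, z forward; pixel columns grow to the right and rows downward; lengths in mm; the calibration is good to about 2 mm. A picture is of the moment at which its call begins: read the wrist's pose just before it. get_calibration takes no time and is no camera call; for the wrist camera it gives the pose at the moment of the call.
- ctrl.close_job(): hands the job in, once; it reports no verdict.
Trained networks look in the newest picture that a camera, given by its name, has taken for a name from the list of things; names that differ only in an ending like _2 or _b are one class to them, and where a whole thing is asked for, a point or a joint stands for the part that bears it (a point fixed in the world has none). Each returns a list of dicts, best first, with "score" (0 to 1); they miss things now and then, are a little off and sometimes report something else, mostly with a low value. They report only what shows in the picture. A call takes as long as a camera call. They do not tell look-alikes from the thing itself.
- masks_of(camera, thing): "pixels" (384x512 bool, what is visible of it) and "location" ([column, row] in pixels, amid what is visible of it).
The state is a dict: "t": time; "qpos": joint angles; "qvel": joint speeds; "joint_torque": joint torques, N m; "ee_pos": TCP position; "orientation": TCP orientation; "ft_force": force on the tool from outside, world axes, zero at the start; "moment": the same for the moment, N m; "width": finger opening in mm.
Only numpy, scipy, OpenCV 4.12 (cv2) and the standard library are available. Lean on these libraries where they do the work, as an engineer would, in place of code of your own. Each camera call takes 0.05 s, during which the arm holds its last target. There are 200 camera calls.

### The job

A roll of seal labels lies on the reel stand; fasten it with the wing cap nut that stands on the bench. Set the nut over the spindle, turn it backward (anticlockwise from above) until the thread start drops, then forward (clockwise) to run it on until it has pressed the sprung plate on the roll about 3.5 mm down, and let go. Go gently: do not force the nut against the thread or over-tighten it, and leave the other things where they are.

Things in the scene. Friction and masses are not known exactly. Their poses are not given: they have to be found in the camera images.
- nut: Grey plastic wing cap nut, 120 g, 67 mm tall, upright on the bench: a round skirt (45 mm across, 41 mm tall, closed top) with a straight grip bar standing on it, 50 mm long, 12 mm thick, 26 mm tall. Origin: middle of the grip bar, on the nut's axis, 54 mm above the skirt's foot, 13 mm above the skirt's top. x along the bar, y across its 12 mm, z up.
- nut_foot (a point): Centre of the skirt's open foot, 54 mm below the nut's origin. The bore is 36.4 mm wide and 37 mm deep; three inward pins (4 mm thick, 120 degrees apart, 8 mm above the foot) reach in to a 26 mm circle.
- reel: Reel stand bolted to the bench: round base 150 mm across, label roll 108 mm across lying flat, its top 58 mm above the bench, and an upright aluminium spindle that does not turn. Origin: centre of the base's underside on the bench, z up along the spindle. Its yaw does NOT tell the angle of the spindle's thread, which varies.
- spindle_tip (a point): Top of the spindle, on its axis, 98 mm above the bench; coned from 24 to 14 mm over its last 4 mm. Below it is a right-hand three-start quick thread, 34 mm across (about 1 mm slack in the nut), 27 mm per turn, starts 120 degrees apart. Winding on, the nut has 2 mm up-and-down play.
- thread_start (a point): On the spindle's axis, 90 mm up, at the threads' upper ends. Pins resting on top of the threads: nut origin 136 to 139 mm above the bench (to 142 on a stop tooth). Turned forward there it jams at a stop tooth; back, within 95 degrees, lightly pressed, it drops 6 to 8 mm to 129 to 132, then meets a wall if turned on back. By chance it may drop at once when set on.
- press_plate (a joint): How far the sprung plate (60 mm across, top 68 mm up when free) over the roll is pressed: 0 free, 0.0055 m at its hard stop; 4 N per mm. Running on, the skirt meets it at nut origin 122 mm; once the thread's play is taken up each mm takes 13 degrees, and 3.5 mm is reached at 118.5, in all 165 to 195 degrees forward of the drop. Thread friction holds the nut when let go.
Not all that is in view belongs to the job. What is shaped like the nut but green is not meant.

How it is judged:
By the outcome, as a careful person would: the job done as asked, in the order asked, and still so for the second after the job is handed in, with the robot touching nothing.
It also fails if it takes over 72 s, if anything falls off the work surface, if the arm or the gripper's body presses on something with over 40 N, if the wrist force passes 120 N, or if a joint passes its speed limit or range.

## Working session

There is one attempt and no reset: what is moved stays moved. The work goes in short steps, Python scripts to look and compute and a shell command to move; the robot and the scene stay as the last step left them, time stands still between calls to the robot, and variables do not carry over. Pictures are saved under pics/ and viewed, about 8 in all and at most 12, crops included, and the job is handed in when it is done.

```bash
mkdir -p pics
cat > h.py <<'E'
import numpy as np, cv2
from workcell import get_obs, viewer, ctrl, masks_of
def cal(n):
    c=viewer.get_calibration(n); K=np.array([[c['fx'],0,c['cx']],[0,c['fy'],c['cy']],[0,0,1.]])
    return K,cv2.Rodrigues(np.array(c['rvec'],float))[0],np.array(c['tvec'],float).reshape(3)
def cloud(n,depth,mask,C=None):
    K,R,t=C or cal(n); v,u=np.nonzero(mask&(depth>0)); d=depth[v,u]
    p=np.stack([(u-K[0,2])/K[0,0]*d,(v-K[1,2])/K[1,1]*d,d],1)
    return (p-t)@R
E
python3 - <<'E'
from h import *
o=get_obs();print(o['t'],o['ee_pos'],o['orientation'],o['ft_force'],o['width'])
ims=[]
for n in('side','top'):
    im,d=viewer.get_image(n);ims.append(im)
    for th in('nut','reel','press_plate'):
        for r in masks_of(n,th)[:3]:
            P=cloud(n,d,r['pixels'])
            if len(P)<5: continue
            print(n,th,round(r['score'],2),r['location'],len(P),'med',np.median(P,0).round(),'lo',np.percentile(P,2,axis=0).round(),'hi',np.percentile(P,98,axis=0).round(), im[r['pixels']].mean(0).round())
for i,n in enumerate(('side','top')): cv2.imwrite(f'pics/{n}0.png',ims[i][...,::-1])
E
```

```text
0.0 [ 244.23267291 -574.71703538  221.914561  ] [-2.61932365e+00  1.73304172e+00  1.91010375e-03] [ 0.43237319 -0.02801175  0.05561898] 87.81028660086923
side nut 0.92 [327.9, 320.2] 662 med [ 623. -366.   42.] lo [ 607. -380.    5.] hi [ 646. -344.   69.] [32. 99. 47.]
side nut 0.9 [288.3, 322.5] 657 med [ 541. -358.   42.] lo [ 523. -371.    1.] hi [ 563. -332.   69.] [ 33. 101.  49.]
side nut 0.71 [292.8, 273.2] 546 med [ 573. -267.   42.] lo [ 553. -278.    4.] hi [ 594. -239.   68.] [90. 88. 90.]
side reel 0.95 [254.0, 144.2] 1778 med [561. 158.  44.] lo [500. 115.   3.] hi [633. 231.  94.] [125. 119. 112.]
side press_plate 0.68 [255.5, 129.7] 149 med [565. 176.  69.] lo [539. 158.  66.] hi [594. 202.  76.] [146. 139. 140.]
top nut 0.94 [379.7, 160.4] 305 med [ 625. -353.   42.] lo [ 606. -378.   12.] hi [ 646. -337.   68.] [19. 73. 31.]
top nut 0.92 [374.1, 195.3] 378 med [ 544. -344.   42.] lo [ 523. -371.   -1.] hi [ 568. -327.   70.] [27. 76. 37.]
top nut 0.73 [334.6, 181.5] 309 med [ 572. -251.   43.] lo [ 552. -275.   10.] hi [ 594. -235.   69.] [66. 65. 71.]
top reel 0.6 [164.6, 187.6] 2657 med [559. 174.  57.] lo [499. 118.   9.] hi [632. 250.  96.] [92. 87. 85.]
top press_plate 0.84 [158.6, 185.4] 332 med [559. 180.  68.] lo [536. 158.  57.] hi [593. 213.  90.] [98. 91. 95.]
```

View pics/side0.png

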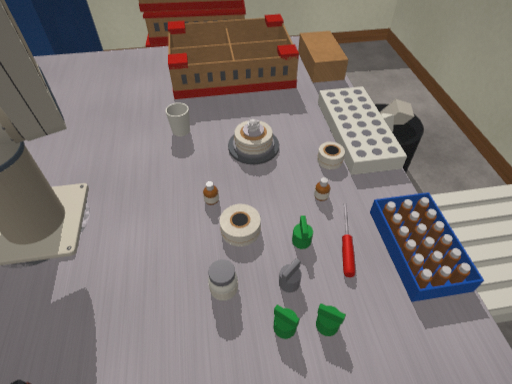

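View pics/top0.png

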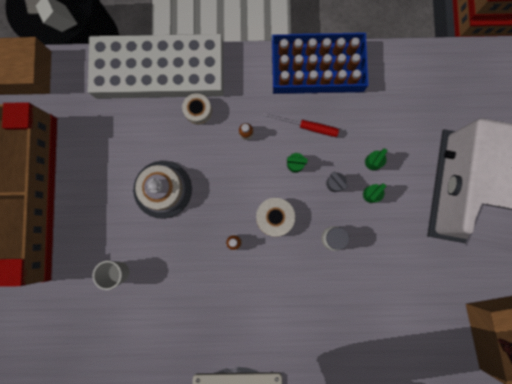

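```bash
cat > m.py <<'E'
from h import *
def fitc(p):
    A=np.c_[2*p,np.ones(len(p))];s=np.linalg.lstsq(A,(p**2).sum(1),rcond=None)[0];return s[:2],np.sqrt(s[2]+s[0]**2+s[1]**2)
E
python3 - <<'E'
from m import *
o=get_obs();R=cv2.Rodrigues(o['orientation'])[0];print(R.round(3).tolist())
for n in('side','top'):
    im,d=viewer.get_image(n);P=cloud(n,d,np.ones(d.shape,bool))
    def reg(c,r,z0,z1): return P[(np.hypot(P[:,0]-c[0],P[:,1]-c[1])<r)&(P[:,2]>z0)&(P[:,2]<z1)]
    b=reg((572,-256),40,62,72)
    (c,s,a)=cv2.minAreaRect(b[:,:2].astype(np.float32));print(n,'bar',len(b),c,s,a,b[:,2].max(),np.median(b[:,2]))
    q=b[:,:2]-b[:,:2].mean(0);w,v=np.linalg.eigh(q.T@q);print(' mean',b.mean(0),'dir',np.degrees(np.arctan2(v[1,1],v[0,1])))
    s=reg((572,-256),40,36,44);print(' skirt',len(s),cv2.minEnclosingCircle(s[:,:2].astype(np.float32)))
    for z0,z1 in((54,61),(65,71),(88,101),(95,101)):
        q=reg((562,183),70,z0,z1);print(' reel',z0,len(q),q.mean(0).round(1),cv2.minEnclosingCircle(q[:,:2].astype(np.float32)))
    # other tall things
    for c,r in(((572,-256),130),((562,183),130)):
        q=reg(c,r,75 if c[1]<0 else 100,400);print(' tall',len(q),q.max(0) if len(q) else '')
E
```

```text
[[0.391, -0.92, -0.0], [-0.92, -0.391, 0.0], [-0.0, -0.0, -1.0]]
side bar 145 (575.03759765625, -256.3091735839844) (50.95342254638672, 12.19558334350586) 39.359893798828125 70.49204416419175 66.90600601360846
 mean [ 574.34315864 -257.53659572   66.74418203] dir -141.05846198153517
 skirt 193 ((574.6715698242188, -257.1223449707031), 23.016311645507812)
 reel 54 479 [565.  173.7  58.6] ((567.0565185546875, 186.38067626953125), 55.34369659423828)
 reel 65 139 [565.1 177.   68.4] ((565.5125122070312, 186.21487426757812), 30.51181411743164)
 reel 88 78 [566.1 182.2  93.8] ((566.7250366210938, 185.1591033935547), 17.31712532043457)
 reel 95 30 [567.  183.8  97.5] ((567.7373046875, 184.8459014892578), 10.654685020446777)
 tall 87 [ 460.76842116 -225.34622847   77.59542859]
 tall 2 [565.83493468 184.87779494 101.09535707]
top bar 103 (574.3179931640625, -256.5547180175781) (48.230655670166016, 11.72962760925293) 38.90752410888672 71.4867493340715 66.7333222071441
 mean [ 574.08542607 -256.40953635   66.56675657] dir -141.48109437624817
 skirt 141 ((574.3532104492188, -256.4949035644531), 22.795141220092773)
 reel 54 988 [564.3 184.4  58. ] ((565.5830688476562, 186.36541748046875), 54.54392623901367)
 reel 65 276 [564.5 182.9  67.9] ((565.4302978515625, 186.1961669921875), 29.883167266845703)
 reel 88 138 [565.3 184.7  94.1] ((564.920654296875, 185.84486389160156), 17.20880889892578)
 reel 95 62 [564.3 185.7  97.3] ((563.245361328125, 183.150146484375), 14.053284645080566)
 tall 41 [ 459.79548    -233.05880853   78.79143781]
 tall 4 [571.13549158 192.69247989 101.40502531]
```

```bash
python3 -m inch '[{"tx":-1.36,"ty":-3.57},{"tx":-1.36,"ty":-3.57},{"tx":-1.36,"ty":-3.57},{"tx":-1.36,"ty":-3.57},{"tx":-1.36,"ty":-3.57},{"tx":-1.36,"ty":-3.57},{"tx":-1.36,"ty":-3.57},{"tx":-1.36,"ty":-3.57},{"tx":-1.36,"ty":-3.57},{"tx":-1.36,"ty":-3.57},{"tx":-1.36,"ty":-3.57},{"tx":-1.36,"ty":-3.57}]'
python3 -m inch '[{"az":-8},{"az":-8},{}]'
cat > look.py <<'E'
from m import *
import sys
o=get_obs();R=cv2.Rodrigues(np.array(o['orientation']))[0]
print('t',o['t'],'tcp',np.round(o['ee_pos'],1),'yaw',np.degrees(np.arctan2(R[1,0],R[0,0])).round(2),'q6',np.degrees(o['qpos'][5]).round(1),'z',R[:,2].round(4),'F',np.round(o['ft_force'],1),'w',round(o['width'],1))
C=cal('wrist');im,d=viewer.get_image('wrist')
P=cloud('wrist',d,np.ones(d.shape,bool),C)
def reg(c,r,z0,z1): return P[(np.hypot(P[:,0]-c[0],P[:,1]-c[1])<r)&(P[:,2]>z0)&(P[:,2]<z1)]
E
python3 - <<'E'
from look import *
b=reg((574,-257),40,62,72);q=b[:,:2]-b[:,:2].mean(0);w,v=np.linalg.eigh(q.T@q)
print('bar',len(b),cv2.minAreaRect(b[:,:2].astype(np.float32)),b.mean(0),np.degrees(np.arctan2(v[1,1],v[0,1])),np.median(b[:,2]))
cv2.imwrite('pics/w1.png',im[...,::-1])
E
```

```text
t 0.5 tcp [ 244.4 -575.2  222.6] yaw -66.98 q6 -1.1 z [-0.e+00  1.e-04 -1.e+00] F [ 1.  -0.6  1.5] w 87.9
bar 0 ((0.0, 0.0), (0.0, 0.0), 0.0) [nan nan nan] 90.0 nan$[0]: bad value
$[0]: bad value
<stdin>:2: RuntimeWarning: Mean of empty slice.
  ret = um.true_divide(
<stdin>:3: RuntimeWarning: Mean of empty slice.
  return _methods._mean(a, axis=axis, dtype=dtype,
  ret = ret.dtype.type(ret / rcount)
```

View pics/w1.png

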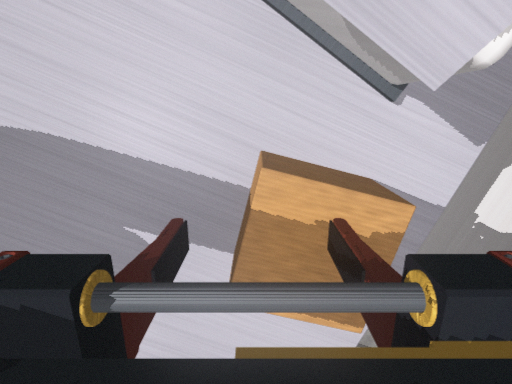

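The wrist picture shows only a brown box (about 320,240) between the fingers. The arm has not moved because each row needs all its keys.

```bash
python3 -m inch '[{"tx":-1.36,"ty":-3.57,"tz":0,"ax":0,"ay":0,"az":0,"jaw":1},{"tx":-1.36,"ty":-3.57,"tz":0,"ax":0,"ay":0,"az":0,"jaw":1},{"tx":-1.36,"ty":-3.57,"tz":0,"ax":0,"ay":0,"az":0,"jaw":1},{"tx":-1.36,"ty":-3.57,"tz":0,"ax":0,"ay":0,"az":0,"jaw":1},{"tx":-1.36,"ty":-3.57,"tz":0,"ax":0,"ay":0,"az":0,"jaw":1},{"tx":-1.36,"ty":-3.57,"tz":0,"ax":0,"ay":0,"az":0,"jaw":1},{"tx":-1.36,"ty":-3.57,"tz":0,"ax":0,"ay":0,"az":0,"jaw":1},{"tx":-1.36,"ty":-3.57,"tz":0,"ax":0,"ay":0,"az":0,"jaw":1},{"tx":-1.36,"ty":-3.57,"tz":0,"ax":0,"ay":0,"az":0,"jaw":1},{"tx":-1.36,"ty":-3.57,"tz":0,"ax":0,"ay":0,"az":0,"jaw":1},{"tx":-1.36,"ty":-3.57,"tz":0,"ax":0,"ay":0,"az":0,"jaw":1},{"tx":-1.36,"ty":-3.57,"tz":0,"ax":0,"ay":0,"az":0,"jaw":1}]'
python3 -m inch '[{"tx":0,"ty":0,"tz":0,"ax":0,"ay":0,"az":-8,"jaw":0.5},{"tx":0,"ty":0,"tz":0,"ax":0,"ay":0,"az":-8,"jaw":0.5},{"tx":0,"ty":0,"tz":0,"ax":0,"ay":0,"az":0,"jaw":0.5}]'
python3 - <<'E'
from look import *
b=reg((574,-257),40,62,72);q=b[:,:2]-b[:,:2].mean(0);w,v=np.linalg.eigh(q.T@q)
print('bar',len(b),cv2.minAreaRect(b[:,:2].astype(np.float32)),b.mean(0),np.degrees(np.arctan2(v[1,1],v[0,1])),np.median(b[:,2]))
cv2.imwrite('pics/w2.png',im[...,::-1])
E
```

```text
t: 2.05
ee_pos: [575.8, -256.5, 222.8]
orientation: [-2.62, 1.733, -0.0]
ft_force: [-0.1, 0.5, -0.9]
width: 87.8
t: 2.42
ee_pos: [575.0, -257.3, 222.6]
orientation: [-2.835, 1.353, 0.0]
ft_force: [-0.6, 0.5, -0.2]
width: 61.3
t 2.425 tcp [ 575.  -257.3  222.6] yaw -51.03 q6 25.8 z [-1.e-04  0.e+00 -1.e+00] F [-0.6  0.5 -0.2] w 61.3
bar 415 ((573.7024536132812, -253.8262176513672), (49.019287109375, 10.665356636047363), 38.91426467895508) [ 574.17234158 -253.54377061   66.60469259] -141.1744092680751 66.65168245496508
```

View pics/w2.png

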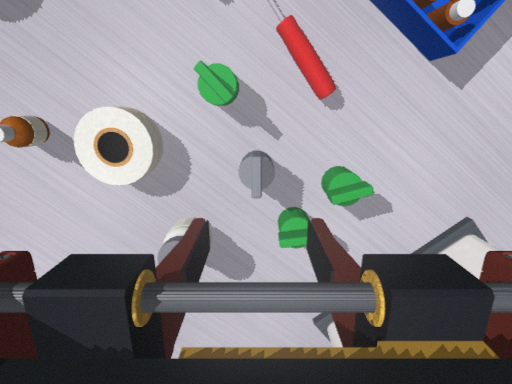

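The grey nut is at (257,175), upright, with its bar in line with the gripper and the three green ones clear of the fingers. I'll descend and grip.

```bash
python3 -m inch '[{"tx":-0.14,"ty":-0.03,"tz":4,"ax":0,"ay":0,"az":0,"jaw":0.5},{"tx":0,"ty":0,"tz":4,"ax":0,"ay":0,"az":0,"jaw":0.5},{"tx":0,"ty":0,"tz":4,"ax":0,"ay":0,"az":0,"jaw":0.5},{"tx":0,"ty":0,"tz":3,"ax":0,"ay":0,"az":0,"jaw":0.5},{"tx":0,"ty":0,"tz":1.5,"ax":0,"ay":0,"az":0,"jaw":0.5},{"tx":0,"ty":0,"tz":1,"ax":0,"ay":0,"az":0,"jaw":0.4},{"tx":0,"ty":0,"tz":0.3,"ax":0,"ay":0,"az":0,"jaw":0.3},{"tx":0,"ty":0,"tz":0,"ax":0,"ay":0,"az":0,"jaw":0.25},{"tx":0,"ty":0,"tz":0,"ax":0,"ay":0,"az":0,"jaw":0.2}]'
python3 -m inch '[{"tx":0,"ty":0,"tz":0,"ax":0,"ay":0,"az":0,"jaw":0.15},{"tx":0,"ty":0,"tz":0,"ax":0,"ay":0,"az":0,"jaw":0},{"tx":0,"ty":0,"tz":0,"ax":0,"ay":0,"az":0,"jaw":0},{"tx":0,"ty":0,"tz":0,"ax":0,"ay":0,"az":0,"jaw":0},{"tx":0,"ty":0,"tz":0,"ax":0,"ay":0,"az":0,"jaw":0}]'
```

```text
t: 3.6
ee_pos: [574.8, -256.5, 45.6]
orientation: [-2.836, 1.352, -0.002]
ft_force: [0.7, 0.3, 0.3]
width: 18.3
t: 4.22
ee_pos: [574.3, -256.2, 45.0]
orientation: [-2.836, 1.352, -0.0]
ft_force: [-1.1, 1.4, 4.9]
width: 12.1
```

```bash
python3 -m inch '[{"tx":0,"ty":0,"tz":-1,"ax":0,"ay":0,"az":0,"jaw":0},{"tx":0,"ty":0,"tz":-3,"ax":0,"ay":0,"az":0,"jaw":0},{"tx":0,"ty":0,"tz":-4,"ax":0,"ay":0,"az":0,"jaw":0},{"tx":0,"ty":0,"tz":-4,"ax":0,"ay":0,"az":0,"jaw":0},{"tx":0,"ty":0,"tz":-4,"ax":0,"ay":0,"az":0,"jaw":0},{"tx":0,"ty":0,"tz":-2,"ax":0,"ay":0,"az":0,"jaw":0}]'
python3 -m inch '[{"tx":-2.9,"ty":-2.26,"tz":0,"ax":0,"ay":0,"az":0,"jaw":0},{"tx":-2.9,"ty":-2.26,"tz":0,"ax":0,"ay":0,"az":0,"jaw":0},{"tx":-2.9,"ty":-2.26,"tz":0,"ax":0,"ay":0,"az":0,"jaw":0},{"tx":-2.9,"ty":-2.26,"tz":0,"ax":0,"ay":0,"az":0,"jaw":0},{"tx":-2.9,"ty":-2.26,"tz":0,"ax":0,"ay":0,"az":0,"jaw":0},{"tx":-2.9,"ty":-2.26,"tz":0,"ax":0,"ay":0,"az":0,"jaw":0},{"tx":-2.9,"ty":-2.26,"tz":0,"ax":0,"ay":0,"az":0,"jaw":0},{"tx":-2.9,"ty":-2.26,"tz":0,"ax":0,"ay":0,"az":0,"jaw":0},{"tx":-2.9,"ty":-2.26,"tz":0,"ax":0,"ay":0,"az":0,"jaw":0},{"tx":-2.9,"ty":-2.26,"tz":0,"ax":0,"ay":0,"az":0,"jaw":0},{"tx":-2.9,"ty":-2.26,"tz":0,"ax":0,"ay":0,"az":0,"jaw":0},{"tx":-2.9,"ty":-2.26,"tz":0,"ax":0,"ay":0,"az":0,"jaw":0}]'
python3 -m inch '[{"tx":0,"ty":0,"tz":0,"ax":0,"ay":0,"az":-10.4,"jaw":0},{"tx":0,"ty":0,"tz":0,"ax":0,"ay":0,"az":-10.4,"jaw":0},{"tx":0,"ty":0,"tz":0,"ax":0,"ay":0,"az":-10.4,"jaw":0},{"tx":0,"ty":0,"tz":0,"ax":0,"ay":0,"az":-10.4,"jaw":0},{"tx":0,"ty":0,"tz":0,"ax":0,"ay":0,"az":-10.4,"jaw":0},{"tx":0,"ty":0,"tz":0,"ax":0,"ay":0,"az":-10.4,"jaw":0},{"tx":0,"ty":0,"tz":0,"ax":0,"ay":0,"az":-10.4,"jaw":0},{"tx":0,"ty":0,"tz":0,"ax":0,"ay":0,"az":-10.4,"jaw":0},{"tx":0,"ty":0,"tz":0,"ax":0,"ay":0,"az":-10.4,"jaw":0},{"tx":0,"ty":0,"tz":0,"ax":0,"ay":0,"az":-10.4,"jaw":0},{"tx":0,"ty":0,"tz":0,"ax":0,"ay":0,"az":-10.4,"jaw":0},{"tx":0,"ty":0,"tz":0,"ax":0,"ay":0,"az":0,"jaw":0}]'
python3 -m inch '[{"tx":0,"ty":0,"tz":2,"ax":0,"ay":0,"az":0,"jaw":0},{"tx":0,"ty":0,"tz":2,"ax":0,"ay":0,"az":0,"jaw":0},{"tx":0,"ty":0,"tz":0,"ax":0,"ay":0,"az":0,"jaw":0}]'
cat > see.py <<'E'
from look import *
cv2.imwrite(f'pics/w{int(o["t"]*100)}.png',im[...,::-1])
ex=np.array(o['ee_pos']);foot=ex[2]-45
for n in('wrist','side','top'):
    if n!='wrist':
        im,d=viewer.get_image(n); P=cloud(n,d,np.ones(d.shape,bool))
    Q=P[(np.hypot(P[:,0]-565.7,P[:,1]-185.8)<45)]
    print(n,'zhist',np.histogram(Q[:,2],[55,65,75,85,95,105,115,125,135,145,155,165,175,185,195,210])[0])
    for z0,z1 in((65,71),(88,101),(foot-2,foot+5),(foot+5,foot+37),(foot+38,foot+44)):
        q=Q[(Q[:,2]>z0)&(Q[:,2]<z1)]
        if len(q)>10: print(' ',round(z0),len(q),q.mean(0).round(1),'mec',*np.round(cv2.minEnclosingCircle(q[:,:2].astype(np.float32))[0],1),'fit',*[np.round(a,1) for a in fitc(q[:,:2])])
    if n=='side': cv2.imwrite(f'pics/s{int(o["t"]*100)}.png',cv2.resize(im[60:220,170:350],None,fx=3,fy=3)[...,::-1])
E
python3 see.py; ls pics
```

```text
t: 4.97
ee_pos: [575.0, -256.6, 227.5]
orientation: [2.836, -1.352, 0.005]
ft_force: [-0.6, -0.3, -1.9]
width: 12.0
t: 6.48
ee_pos: [565.6, 186.1, 224.9]
orientation: [-2.836, 1.352, -0.0]
ft_force: [-0.2, 0.6, -0.3]
width: 11.5
t: 7.98
ee_pos: [565.8, 184.8, 224.8]
orientation: [2.674, 1.649, -0.0]
ft_force: [-0.2, 0.2, -0.5]
width: 11.7
t: 8.35
ee_pos: [564.7, 184.6, 183.4]
orientation: [-2.675, -1.646, 0.005]
ft_force: [-0.3, -0.6, -1.7]
width: 11.9
t 8.35 tcp [564.7 184.6 183.4] yaw 63.23 q6 -46.3 z [-3.e-03 -9.e-04 -1.e+00] F [-0.3 -0.6 -1.7] w 11.9
wrist zhist [2165 1114   98  215    2    0    0    0  113  185  217  246  983  287
 2071]
  65 1095 [554.6 195.   67.7] mec 565.3 188.3 fit [564.8 188.8] 23.8
  88 186 [555.3 194.   90.4] mec 560.7 192.1 fit [563.7 189.6] 12.5
  136 89 [548.4 194.5 140.8] mec 558.7 188.2 fit [564.9 185.2] 22.6
  143 679 [547.9 193.7 160.6] mec 560.8 187.4 fit [565.  185.2] 22.6
  176 901 [556.2 189.8 179.1] mec 563.2 186.3 fit [564.8 185.5] 19.6
side zhist [263 148  38  57  33   0   0   0  23  49  58  54  88  60 110]
  65 139 [564.7 177.1  68.5] mec 566.5 186.2 fit [566.4 186.1] 23.4
  88 80 [565.9 181.6  93.9] mec 565.9 184.5 fit [566.1 184.5] 11.2
  136 16 [559.8 169.3 141.8] mec 565.4 178.6 fit [566.7 184.8] 21.9
  143 170 [564.1 166.9 159.8] mec 565.1 176.4 fit [566.3 183. ] 21.2
  176 71 [562.4 171.1 180.1] mec 565.7 181.1 fit [563.7 176.9] 14.5
top zhist [151   0   0   0   0   0   0   0   0   0   0   5  60  11   4]
  176 48 [559.  169.9 180.3] mec 559.6 172.2 fit [561.6 175.2] 11.7
s835.png
side0.png
top0.png
w1.png
w2.png
w835.png
```

View pics/s835.png

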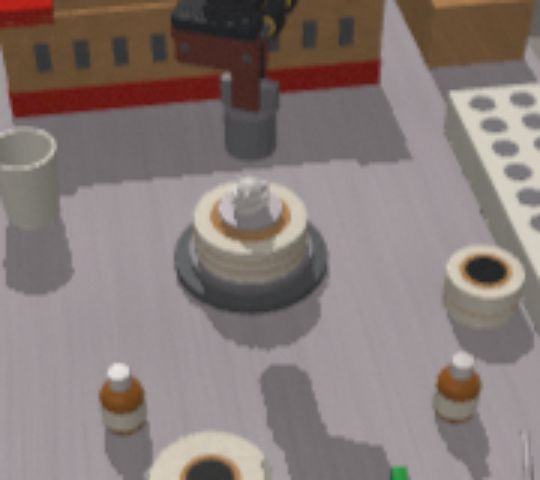

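View pics/w835.png

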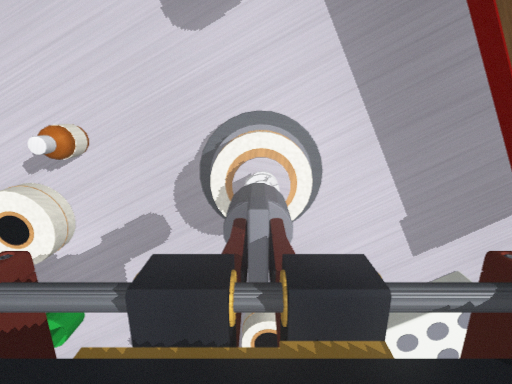

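The side crop shows the nut hanging upright at (250,125), just above the reel spindle at (252,195). The wrist view shows the reel centre at (261,172) and the nut at (258,215). I'll measure the offset with fixed-radius fits.

```bash
cat > fx.py <<'E'
from look import *
from scipy.optimize import least_squares
ex=np.array(o['ee_pos']);foot=ex[2]-45
for n in('wrist','side','top'):
    if n!='wrist':
        im,d=viewer.get_image(n); P=cloud(n,d,np.ones(d.shape,bool))
    for nm,r,z0,z1 in(('skirt',22.5,foot+3,foot+36),('roll',54,22,54),('base',75,2,8),('spin',17,75,92)):
        q=P[(P[:,2]>z0)&(P[:,2]<z1)&(np.abs(np.hypot(P[:,0]-565.7,P[:,1]-185.8)-r)<6)][:,:2]
        if len(q)<15: continue
        s=least_squares(lambda c:np.hypot(*(q-c).T)-r,[565.7,185.8],loss='soft_l1');print(n,nm,len(q),s.x.round(2),'rms',np.sqrt(np.mean(s.fun**2)).round(2))
    for nm,r,z in (('rolltop',54,58),('plate',30,68)):
        q=P[(abs(P[:,2]-z)<2)&(np.hypot(P[:,0]-565.7,P[:,1]-185.8)<r+5)][:,:2].astype(np.float32)
        if len(q)>20:
            h=cv2.convexHull(q)[:,0];h=h[np.hypot(*(h-[565.7,185.8]).T)>r-5];s=least_squares(lambda c:np.hypot(*(h-c).T)-r,[565.7,185.8],loss='soft_l1');print(n,nm,len(h),s.x.round(2))
E
python3 fx.py
```

```text
t 8.5 tcp [566.4 185.1 185.5] yaw 63.34 q6 -46.4 z [ 1.1e-03  3.0e-04 -1.0e+00] F [ 0.7  0.4 -1.3] w 11.3
wrist skirt 691 [566.62 185.85] rms 0.2
wrist roll 118 [565.56 188.25] rms 0.43
wrist spin 297 [567.19 187.06] rms 1.81
wrist rolltop 49 [565.77 188.09]
wrist plate 31 [565.76 188.01]
side skirt 188 [567.64 185.09] rms 1.13
side roll 328 [566.65 187.99] rms 1.43
side base 97 [566.49 187.72] rms 2.67
side spin 62 [566.68 188.33] rms 1.88
side rolltop 28 [566.43 186.94]
side plate 18 [566.56 186.77]
top roll 151 [565.67 185.94] rms 1.68
top base 79 [565.4  186.07] rms 2.7
top rolltop 26 [565.63 185.97]
```

```bash
python3 -m inch '[{"tx":0.16,"ty":-0.19,"tz":0,"ax":0,"ay":0,"az":0,"jaw":0},{"tx":0,"ty":0,"tz":1.5,"ax":0,"ay":0,"az":0,"jaw":0},{"tx":0,"ty":0,"tz":1.5,"ax":0,"ay":0,"az":0,"jaw":0},{"tx":0,"ty":0,"tz":0.6,"ax":0,"ay":0,"az":0,"jaw":0},{"tx":0,"ty":0,"tz":0,"ax":0,"ay":0,"az":0,"jaw":0},{"tx":0,"ty":0,"tz":0,"ax":0,"ay":0,"az":0,"jaw":0}]'; python3 fx.py
```

```text
t: 9.4
ee_pos: [565.1, 187.3, 148.8]
orientation: [2.673, 1.651, 0.0]
ft_force: [0.6, 0.1, -0.2]
width: 11.8
t 9.4 tcp [565.1 187.3 148.8] yaw 63.42 q6 -46.2 z [ 3.e-04  1.e-04 -1.e+00] F [ 0.6  0.1 -0.2] w 11.8
wrist skirt 690 [565.35 188.02] rms 0.2
wrist roll 181 [565.55 188.17] rms 0.28
wrist spin 29 [565.55 187.5 ] rms 0.43
wrist rolltop 54 [565.7  188.26]
wrist plate 32 [565.68 188.16]
side skirt 171 [566.44 187.44] rms 1.14
side roll 329 [566.62 187.89] rms 1.63
side base 116 [566.4  187.77] rms 2.58
side spin 62 [566.43 188.66] rms 1.66
side rolltop 26 [566.44 187.26]
side plate 16 [566.23 186.25]
top roll 153 [565.58 186.11] rms 1.63
top base 85 [565.75 185.54] rms 3.03
top rolltop 30 [565.89 186.17]
```

Aligned to within 0.5 mm; I'll lower it gently.

```bash
python3 -m inch '[{"tx":0.01,"ty":0.01,"tz":0.5,"ax":0,"ay":0,"az":0,"jaw":0},{"tx":0,"ty":0,"tz":0.5,"ax":0,"ay":0,"az":0,"jaw":0},{"tx":0,"ty":0,"tz":0.4,"ax":0,"ay":0,"az":0,"jaw":0},{"tx":0,"ty":0,"tz":0,"ax":0,"ay":0,"az":0,"jaw":0}]'; python3 -m inch '[{"tx":0,"ty":0,"tz":0.3,"ax":0,"ay":0,"az":0,"jaw":0},{"tx":0,"ty":0,"tz":0,"ax":0,"ay":0,"az":0,"jaw":0}]';  python3 -m inch '[{"tx":0,"ty":0,"tz":0.2,"ax":0,"ay":0,"az":0,"jaw":0},{"tx":0,"ty":0,"tz":0,"ax":0,"ay":0,"az":0,"jaw":0}]'
```

```text
t: 10.05
ee_pos: [564.7, 187.1, 134.1]
orientation: [-2.672, -1.651, 0.001]
ft_force: [-0.1, 0.0, -0.4]
width: 11.8
t: 10.3
ee_pos: [564.9, 187.2, 131.5]
orientation: [-2.673, -1.651, 0.0]
ft_force: [-0.9, 0.1, -1.1]
width: 12.0
t: 10.55
ee_pos: [564.9, 187.2, 129.6]
orientation: [-2.673, -1.651, 0.0]
ft_force: [0.4, -0.1, -2.0]
width: 11.9
```

```bash
for i in 1 2 3; do :; done; python3 -m inch '[{"tx":0,"ty":0,"tz":0.1,"ax":0,"ay":0,"az":0,"jaw":0},{"tx":0,"ty":0,"tz":0,"ax":0,"ay":0,"az":0,"jaw":0}]'; python3 -m inch '[{"tx":0,"ty":0,"tz":0.1,"ax":0,"ay":0,"az":0,"jaw":0},{"tx":0,"ty":0,"tz":0,"ax":0,"ay":0,"az":0,"jaw":0}]'
```

```text
t: 10.8
ee_pos: [565.0, 187.3, 128.6]
orientation: [-2.673, -1.651, 0.0]
ft_force: [-1.2, 0.1, -1.5]
width: 12.1
t: 11.05
ee_pos: [565.1, 187.3, 127.8]
orientation: [2.673, 1.651, 0.0]
ft_force: [-0.5, -0.1, 0.0]
width: 11.8
```

```bash
python3 -m inch '[{"tx":0,"ty":0,"tz":0.1,"ax":0,"ay":0,"az":0,"jaw":0},{"tx":0,"ty":0,"tz":0,"ax":0,"ay":0,"az":0,"jaw":0}]'; python3 -m inch '[{"tx":0,"ty":0,"tz":0.1,"ax":0,"ay":0,"az":0,"jaw":0},{"tx":0,"ty":0,"tz":0,"ax":0,"ay":0,"az":0,"jaw":0}]'
```

```text
t: 11.3
ee_pos: [565.2, 187.3, 127.5]
orientation: [2.672, 1.651, 0.001]
ft_force: [-2.5, -0.7, 7.2]
width: 11.7
t: 11.55
ee_pos: [565.3, 187.3, 127.3]
orientation: [2.672, 1.651, 0.001]
ft_force: [-3.7, -1.7, 12.5]
width: 11.7
```

Contact is at nut origin about 136.4, so the pins rest on the threads. I'll turn it backward while pressing lightly.

```bash
python3 -m inch '[{"tx":0,"ty":0,"tz":0,"ax":0,"ay":0,"az":-5,"jaw":0},{"tx":0,"ty":0,"tz":0,"ax":0,"ay":0,"az":-5,"jaw":0},{"tx":0,"ty":0,"tz":0,"ax":0,"ay":0,"az":-5,"jaw":0}]'; python3 -m inch '[{"tx":0,"ty":0,"tz":0,"ax":0,"ay":0,"az":-5,"jaw":0},{"tx":0,"ty":0,"tz":0,"ax":0,"ay":0,"az":-5,"jaw":0}]'; python3 -c "
from look import *;print(o['moment'])"
```

```text
t: 11.92
ee_pos: [566.1, 188.0, 127.6]
orientation: [2.432, 1.988, 0.005]
ft_force: [-2.8, 1.4, 12.4]
width: 12.2
t: 12.18
ee_pos: [566.2, 188.1, 127.8]
orientation: [2.249, 2.193, 0.005]
ft_force: [-2.9, 1.9, 13.5]
width: 11.9
t 12.175 tcp [566.2 188.1 127.8] yaw 88.54 q6 -71.4 z [ 0.0029  0.0019 -1.    ] F [-2.9  1.9 13.5] w 11.9
[ 0.41808131  0.55220443 -0.14597053]
```

```bash
R='x'; python3 -m inch '[{"tx":0,"ty":0,"tz":0,"ax":0,"ay":0,"az":-5,"jaw":0},{"tx":0,"ty":0,"tz":0,"ax":0,"ay":0,"az":-5,"jaw":0}]'; python3 -m inch '[{"tx":0,"ty":0,"tz":0,"ax":0,"ay":0,"az":-5,"jaw":0},{"tx":0,"ty":0,"tz":0,"ax":0,"ay":0,"az":-5,"jaw":0}]'
```

```text
t: 12.48
ee_pos: [566.1, 188.1, 127.9]
orientation: [2.049, 2.38, 0.005]
ft_force: [-3.9, 1.0, 15.2]
width: 11.7
t: 12.72
ee_pos: [566.1, 188.2, 128.1]
orientation: [1.834, 2.549, 0.005]
ft_force: [-3.8, 0.4, 17.7]
width: 11.6
```

```bash
python3 -c "
from look import *;print(o['moment'])"
```

```text
t 12.725 tcp [566.1 188.2 128.1] yaw 108.54 q6 -91.4 z [ 0.0027  0.0019 -1.    ] F [-3.8  0.4 17.7] w 11.6
[ 0.18765766  0.821264   -0.22569889]
```

```bash
python3 -m inch '[{"tx":0,"ty":0,"tz":-0.08,"ax":0,"ay":0,"az":-5,"jaw":0},{"tx":0,"ty":0,"tz":0,"ax":0,"ay":0,"az":-5,"jaw":0}]'; python3 -m inch '[{"tx":0,"ty":0,"tz":0,"ax":0,"ay":0,"az":-5,"jaw":0},{"tx":0,"ty":0,"tz":0,"ax":0,"ay":0,"az":-5,"jaw":0}]'; python3 -c "
from look import *;print(o['moment'])"
```

```text
t: 13.02
ee_pos: [565.8, 188.4, 128.3]
orientation: [1.605, 2.7, 0.005]
ft_force: [-3.5, 4.1, 11.0]
width: 11.9
t: 13.28
ee_pos: [565.4, 187.6, 127.1]
orientation: [1.362, 2.83, 0.002]
ft_force: [-0.4, 1.1, -1.3]
width: 12.1
t 13.275 tcp [565.4 187.6 127.1] yaw 128.59 q6 -111.4 z [ 1.3e-03  5.0e-04 -1.0e+00] F [-0.4  1.1 -1.3] w 12.1
[ 0.15283262 -0.14125285  0.05856266]
```

The force vanished after about 60° back, which means it found the drop. I'll lower it.

```bash
python3 -m inch '[{"tx":0,"ty":0,"tz":0.15,"ax":0,"ay":0,"az":0,"jaw":0},{"tx":0,"ty":0,"tz":0.15,"ax":0,"ay":0,"az":0,"jaw":0},{"tx":0,"ty":0,"tz":0,"ax":0,"ay":0,"az":0,"jaw":0}]'; python3 -m inch '[{"tx":0,"ty":0,"tz":0.15,"ax":0,"ay":0,"az":0,"jaw":0},{"tx":0,"ty":0,"tz":0,"ax":0,"ay":0,"az":0,"jaw":0}]'; python3 -c "
from look import *;print(o['moment'])"
```

```text
t: 13.7
ee_pos: [564.8, 187.1, 123.1]
orientation: [-1.368, -2.828, 0.001]
ft_force: [0.1, 0.3, -1.3]
width: 11.8
t: 13.95
ee_pos: [564.8, 187.2, 121.8]
orientation: [-1.367, -2.828, 0.001]
ft_force: [0.4, 1.2, -0.8]
width: 11.8
t 13.95 tcp [564.8 187.2 121.8] yaw 128.41 q6 -111.2 z [-5.e-04 -1.e-04 -1.e+00] F [ 0.4  1.2 -0.8] w 11.8
[ 0.12518924 -0.08380178 -0.01173848]
```

```bash
python3 -m inch '[{"tx":0,"ty":0,"tz":0.1,"ax":0,"ay":0,"az":0,"jaw":0},{"tx":0,"ty":0,"tz":0,"ax":0,"ay":0,"az":0,"jaw":0}]'; python3 -m inch '[{"tx":0,"ty":0,"tz":0.1,"ax":0,"ay":0,"az":0,"jaw":0},{"tx":0,"ty":0,"tz":0,"ax":0,"ay":0,"az":0,"jaw":0}]'; python3 -c "
from look import *;print(o['moment'])"
```

```text
t: 14.25
ee_pos: [564.9, 187.3, 120.9]
orientation: [-1.367, -2.829, 0.0]
ft_force: [0.1, -0.0, -2.1]
width: 11.7
t: 14.5
ee_pos: [565.2, 187.3, 120.5]
orientation: [1.367, 2.828, 0.0]
ft_force: [-1.3, -0.9, 3.4]
width: 12.1
t 14.5 tcp [565.2 187.3 120.5] yaw 128.42 q6 -111.2 z [ 4.e-04  1.e-04 -1.e+00] F [-1.3 -0.9  3.4] w 12.1
[-0.01128445  0.27210435 -0.03212453]
```

```bash
python3 -m inch '[{"tx":0,"ty":0,"tz":0,"ax":0,"ay":0,"az":5,"jaw":0},{"tx":0,"ty":0,"tz":0.03,"ax":0,"ay":0,"az":5,"jaw":0},{"tx":0,"ty":0,"tz":0.03,"ax":0,"ay":0,"az":5,"jaw":0},{"tx":0,"ty":0,"tz":0.03,"ax":0,"ay":0,"az":5,"jaw":0}]'; python3 -c "
from look import *;print(o['moment'])";python3 -m inch '[{"tx":0,"ty":0,"tz":0.04,"ax":0,"ay":0,"az":5,"jaw":0},{"tx":0,"ty":0,"tz":0.04,"ax":0,"ay":0,"az":5,"jaw":0}]'; python3 -c "
from look import *;print(o['moment'])"
```

```text
t: 15.05
ee_pos: [565.2, 187.2, 119.1]
orientation: [1.841, 2.545, 0.001]
ft_force: [0.0, 0.0, 0.2]
width: 11.8
t 15.05 tcp [565.2 187.2 119.1] yaw 108.26 q6 -91.1 z [ 5.e-04  1.e-04 -1.e+00] F [0.  0.  0.2] w 11.8
[ 0.04024452 -0.11223673  0.01555028]
t: 15.35
ee_pos: [565.2, 187.2, 118.3]
orientation: [2.054, 2.377, 0.0]
ft_force: [-0.3, 0.2, 0.8]
width: 12.1
t 15.35 tcp [565.2 187.2 118.3] yaw 98.34 q6 -81.2 z [ 4.e-04  0.e+00 -1.e+00] F [-0.3  0.2  0.8] w 12.1
[-0.01115072 -0.15652951 -0.00236652]
```

```bash
python3 -m inch '[{"tx":0,"ty":0,"tz":0.04,"ax":0,"ay":0,"az":5,"jaw":0},{"tx":0,"ty":0,"tz":0.04,"ax":0,"ay":0,"az":5,"jaw":0},{"tx":0,"ty":0,"tz":0.03,"ax":0,"ay":0,"az":5,"jaw":0},{"tx":0,"ty":0,"tz":0.04,"ax":0,"ay":0,"az":5,"jaw":0},{"tx":0,"ty":0,"tz":0.03,"ax":0,"ay":0,"az":5,"jaw":0},{"tx":0,"ty":0,"tz":0.04,"ax":0,"ay":0,"az":5,"jaw":0}]'; python3 -c "
from look import *;print(o['moment'])";python3 -m inch '[{"tx":0,"ty":0,"tz":0.04,"ax":0,"ay":0,"az":5,"jaw":0},{"tx":0,"ty":0,"tz":0.03,"ax":0,"ay":0,"az":5,"jaw":0},{"tx":0,"ty":0,"tz":0.04,"ax":0,"ay":0,"az":5,"jaw":0},{"tx":0,"ty":0,"tz":0.04,"ax":0,"ay":0,"az":5,"jaw":0}]'; python3 -c "
from look import *;print(o['moment'])"
```

```text
t: 16.15
ee_pos: [565.0, 187.2, 116.1]
orientation: [2.598, 1.766, 0.0]
ft_force: [-0.9, -1.0, 0.7]
width: 11.0
t 16.15 tcp [565.  187.2 116.1] yaw 68.41 q6 -51.2 z [ 1.e-04 -1.e-04 -1.e+00] F [-0.9 -1.   0.7] w 11.0
[-0.05480941 -0.06260261 -0.04882443]
t: 16.7
ee_pos: [564.9, 187.2, 114.6]
orientation: [2.865, 1.289, -0.0]
ft_force: [-1.0, -1.8, 1.6]
width: 11.7
t 16.7 tcp [564.9 187.2 114.6] yaw 48.46 q6 -31.3 z [-1.e-04 -1.e-04 -1.e+00] F [-1.  -1.8  1.6] w 11.7
[-0.05619215  0.02025172 -0.00375691]
```

```bash
python3 -m inch '[{"tx":0,"ty":0,"tz":0.04,"ax":0,"ay":0,"az":5,"jaw":0},{"tx":0,"ty":0,"tz":0.04,"ax":0,"ay":0,"az":5,"jaw":0},{"tx":0,"ty":0,"tz":0.03,"ax":0,"ay":0,"az":5,"jaw":0},{"tx":0,"ty":0,"tz":0.03,"ax":0,"ay":0,"az":5,"jaw":0},{"tx":0,"ty":0,"tz":0,"ax":0,"ay":0,"az":5,"jaw":0}]'; python3 -c "
from look import *;print(o['moment'])";python3 -m inch '[{"tx":0,"ty":0,"tz":0,"ax":0,"ay":0,"az":5,"jaw":0},{"tx":0,"ty":0,"tz":0,"ax":0,"ay":0,"az":5,"jaw":0},{"tx":0,"ty":0,"tz":0,"ax":0,"ay":0,"az":5,"jaw":0}]'; python3 -c "
from look import *;print(o['moment'])"
```

```text
t: 17.38
ee_pos: [564.8, 187.2, 113.0]
orientation: [-3.076, -0.64, 0.0]
ft_force: [-0.1, -0.8, -0.7]
width: 12.0
t 17.375 tcp [564.8 187.2 113. ] yaw 23.5 q6 -6.3 z [-3.e-04 -0.e+00 -1.e+00] F [-0.1 -0.8 -0.7] w 12.0
[-0.08230529 -0.07816805  0.00262131]
t: 17.8
ee_pos: [564.8, 187.2, 112.9]
orientation: [3.133, 0.234, -0.001]
ft_force: [-0.3, 0.2, -1.2]
width: 11.5
t 17.8 tcp [564.8 187.2 112.9] yaw 8.53 q6 8.7 z [-3.e-04 -1.e-04 -1.e+00] F [-0.3  0.2 -1.2] w 11.5
[ 0.02972586 -0.07812295 -0.0573318 ]
```

```bash
python3 -m inch '[{"tx":0,"ty":0,"tz":0,"ax":0,"ay":0,"az":5,"jaw":0},{"tx":0,"ty":0,"tz":0.02,"ax":0,"ay":0,"az":5,"jaw":0},{"tx":0,"ty":0,"tz":0.03,"ax":0,"ay":0,"az":5,"jaw":0}]'; python3 -c "
from look import *;print(o['moment'])";python3 -m inch '[{"tx":0,"ty":0,"tz":0.04,"ax":0,"ay":0,"az":5,"jaw":0},{"tx":0,"ty":0,"tz":0.04,"ax":0,"ay":0,"az":5,"jaw":0}]'; python3 -c "
from look import *;print(o['moment'])"
```

```text
t: 18.23
ee_pos: [565.2, 187.5, 112.6]
orientation: [-3.136, 0.176, -0.001]
ft_force: [1.1, 1.1, -2.6]
width: 11.5
t 18.225 tcp [565.2 187.5 112.6] yaw -6.44 q6 23.6 z [ 5.e-04  4.e-04 -1.e+00] F [ 1.1  1.1 -2.6] w 11.5
[ 0.13439329 -0.23911373  0.05498882]
t: 18.52
ee_pos: [565.3, 187.5, 111.9]
orientation: [-3.109, 0.448, -0.001]
ft_force: [0.6, 0.9, 0.1]
width: 11.8
t 18.525 tcp [565.3 187.5 111.9] yaw -16.4 q6 33.6 z [ 7.e-04  3.e-04 -1.e+00] F [0.6 0.9 0.1] w 11.8
[ 0.14507036 -0.17264263  0.05363346]
```

```bash
python3 -m inch '[{"tx":0,"ty":0,"tz":0.04,"ax":0,"ay":0,"az":5,"jaw":0},{"tx":0,"ty":0,"tz":0.04,"ax":0,"ay":0,"az":5,"jaw":0},{"tx":0,"ty":0,"tz":0.04,"ax":0,"ay":0,"az":5,"jaw":0}]'; python3 -c "
from look import *;print(o['moment'])";python3 -m inch '[{"tx":0,"ty":0,"tz":0.04,"ax":0,"ay":0,"az":5,"jaw":0},{"tx":0,"ty":0,"tz":0.04,"ax":0,"ay":0,"az":5,"jaw":0},{"tx":0,"ty":0,"tz":0,"ax":0,"ay":0,"az":0,"jaw":0}]'; python3 -c "
from look import *;print(o['moment'])"
```

```text
t: 18.95
ee_pos: [565.3, 187.4, 110.9]
orientation: [-3.024, 0.849, -0.001]
ft_force: [0.6, 0.9, 0.7]
width: 11.9
t 18.95 tcp [565.3 187.4 110.9] yaw -31.37 q6 48.6 z [ 8.e-04  2.e-04 -1.e+00] F [0.6 0.9 0.7] w 11.9
[ 0.07495525 -0.12266765  0.18591906]
t: 19.38
ee_pos: [565.4, 187.5, 110.1]
orientation: [-2.939, 1.107, -0.001]
ft_force: [1.1, -0.1, 0.3]
width: 11.9
t 19.375 tcp [565.4 187.5 110.1] yaw -41.29 q6 58.5 z [ 9.e-04  4.e-04 -1.e+00] F [ 1.1 -0.1  0.3] w 11.9
[ 0.14354914 -0.2095263  -0.12078858]
```

```bash
cat > zz.py <<'E'
from look import *
c=np.array([565.4,187.5])
for n in('wrist','side','top'):
    if n!='wrist':
        im,d=viewer.get_image(n); P=cloud(n,d,np.ones(d.shape,bool))
    r=np.hypot(*(P[:,:2]-c).T)
    a=P[(r<27)&(abs(P[:,2]-132)<4),2];s=P[(r<21)&(abs(P[:,2]-106)<3),2];l=P[(r>25)&(r<29)&(abs(P[:,2]-66)<5),2];t=P[(r>33)&(r<50)&(abs(P[:,2]-58)<4),2]
    for k,x in zip(('bartop','skirttop','plate','roll'),(a,s,l,t)): print(n,k,len(x),np.median(x).round(2) if len(x) else '')
cv2.imwrite('pics/s%d.png'%(o['t']*100),cv2.resize(viewer.get_image('side')[0][60:220,170:350],None,fx=3,fy=3)[...,::-1])
E
python3 zz.py
```

```text
t 19.425 tcp [565.4 187.4 110.1] yaw -41.3 q6 58.5 z [ 9.e-04  5.e-04 -1.e+00] F [1.1 1.3 0.3] w 11.9
wrist bartop 1847 131.78
wrist skirttop 566 105.96
wrist plate 630 64.92
wrist roll 5106 57.93
side bartop 61 132.35
side skirttop 37 107.06
side plate 44 65.41
side roll 286 59.09
top bartop 46 132.19
top skirttop 23 105.96
top plate 63 64.74
top roll 395 58.21
```

Bar and skirt heights give nut origin about 119.05 and plate pressed about 3.0 mm; 6° more.

```bash
python3 -m inch '[{"tx":0,"ty":0,"tz":0.03,"ax":0,"ay":0,"az":3,"jaw":0},{"tx":0,"ty":0,"tz":0.02,"ax":0,"ay":0,"az":3,"jaw":0},{"tx":0,"ty":0,"tz":0,"ax":0,"ay":0,"az":0,"jaw":0}]'; python3 zz.py
```

```text
t: 20.0
ee_pos: [565.3, 187.4, 109.7]
orientation: [-2.875, 1.264, -0.001]
ft_force: [1.0, 1.0, 3.8]
width: 12.1
t 20.0 tcp [565.3 187.4 109.7] yaw -47.47 q6 64.7 z [ 7.e-04  2.e-04 -1.e+00] F [1.  1.  3.8] w 12.1
wrist bartop 1833 131.37
wrist skirttop 574 105.56
wrist plate 631 64.59
wrist roll 5124 57.93
side bartop 58 131.87
side skirttop 32 106.43
side plate 43 65.28
side roll 280 59.16
top bartop 33 131.4
top skirttop 19 105.63
top plate 60 64.49
top roll 392 58.19
```

```bash
python3 -m inch '[{"tx":0,"ty":0,"tz":0,"ax":0,"ay":0,"az":0,"jaw":0.3},{"tx":0,"ty":0,"tz":0,"ax":0,"ay":0,"az":0,"jaw":0.5},{"tx":0,"ty":0,"tz":0,"ax":0,"ay":0,"az":0,"jaw":0.5},{"tx":0,"ty":0,"tz":-1,"ax":0,"ay":0,"az":0,"jaw":0.5},{"tx":0,"ty":0,"tz":-2,"ax":0,"ay":0,"az":0,"jaw":0.5},{"tx":0,"ty":0,"tz":-3,"ax":0,"ay":0,"az":0,"jaw":0.5},{"tx":0,"ty":0,"tz":-3,"ax":0,"ay":0,"az":0,"jaw":0.5},{"tx":0,"ty":0,"tz":0,"ax":0,"ay":0,"az":0,"jaw":0.5},{"tx":0,"ty":0,"tz":0,"ax":0,"ay":0,"az":0,"jaw":0.5}]'; python3 zz.py; ls pics|tail -3
```

```text
t: 21.32
ee_pos: [564.5, 187.1, 199.0]
orientation: [2.874, -1.267, -0.001]
ft_force: [-0.7, 0.7, -0.0]
width: 44.1
t 21.325 tcp [564.5 187.1 199. ] yaw -47.58 q6 64.8 z [-6.e-04 -1.e-04 -1.e+00] F [-0.7  0.7 -0. ] w 44.1
wrist bartop 755 131.49
wrist skirttop 900 105.62
wrist plate 339 64.64
wrist roll 3209 57.93
side bartop 63 131.92
side skirttop 46 106.14
side plate 38 65.2
side roll 279 58.98
top bartop 102 131.27
top skirttop 125 105.9
top plate 72 64.83
top roll 591 58.21
w1.png
w2.png
w835.png
```

```bash
ls pics; python3 -c "
from h import *
cv2.imwrite('pics/fin.png',viewer.get_image('side')[0][...,::-1])"
```

```text
s1942.png
s2000.png
s2132.png
s835.png
side0.png
top0.png
w1.png
w2.png
w835.png
```

View pics/fin.png

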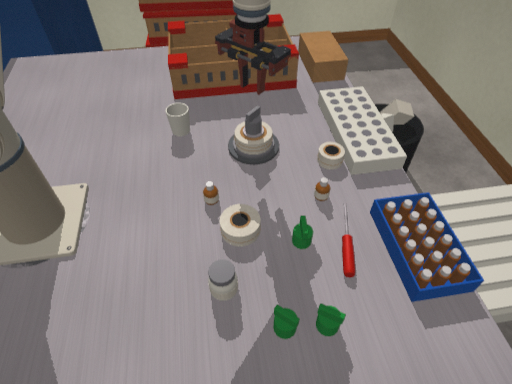

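The grey nut sits on the reel at (253,125), the gripper is clear above it, and everything else is where it was.

```bash
python3 -c "
from workcell import ctrl;print(ctrl.close_job())"
```

```text
the job is handed in; nothing more can be done
None
```

The grey wing nut is on the spindle and has pressed the plate about 3.4 mm down. I let go at about 21 s and handed the job in.

- **Sequence:** I set the nut on the thread ends, with contact at origin about 136.4 mm, and turned it back about 60° until it dropped. It bottomed at about 129.5 mm, and I then ran it forward 176°. The highest force reading was about 18 N, while turning back; on the forward run none passed 4 N.
- **Nut height after release:** the top and wrist cameras put the nut origin at about 118.3–118.9 mm against the 118.5 mm target. The side camera reads up to 0.6 mm higher, but it reads the roll top about 1 mm high as well.
- **Plate travel:** measured against the roll top, it comes out between 3.3 and 3.8 mm depending on the camera.
- **Scene:** the last side picture shows the gripper clear of the nut and the other things where they were.
- **Failed call:** my first two move commands were refused for missing keys, and nothing moved.

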